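Guard on, lock over, switch on: making a bench bar bender ready

ROBOT

A 6-joint arm with a two-finger parallel gripper is mounted at the origin on the work surface. World frame = base frame: x ahead of the robot, y to its left, z up, the work surface at z = 0. Lengths are in m, angles in rad, forces in N, time in s.
With the tool pointing down it reaches from about 0.35 to 0.775 m from the base axis. Payload 5.5 kg.
Tool frame: the origin (TCP) lies at the very end of the fingers, on their centre line; the grasp point (between the pads) lies 19 mm behind it; z points along the fingers, y is the direction in which the jaws open and shut (so a half turn about z gives the same grasp; the last joint's range is limited). The gripper opens to 85 mm and grips with 20 to 120 N. Pads are 22 mm wide; open, the fingers measure 114 mm over their backs; the gripper's body (76 mm by 85 mm) begins 54 mm behind the grasp point. The pads swing forward as they close: fully open they stand 13 mm farther back than shut.
Start: joints at [-1.396, 0.313, 0.046, 1.304, 0, 1.431], TCP at [0.178, -0.547, 0.231] pointing down, gripper open.
Joint ranges: [-2.76, 2.76], [-0.86, 1.69], [-1.03, 1.26], [-2.2, 2.34], [-1.47, 1.5], [-3.14, 3.14]. Speed limits (rad/s): [2.57, 2.57, 3.14, 3.14, 3.14, 3.14].

INTERFACE

Orientations are given as a unit quaternion [w, x, y, z].
In Python, from workcell import get_state, imaging, env, spotter gives the robot as it stands.
- The arm moves only by the tool play_rows, never from a script. Its argument "moves" is a list of rows, each an object with "claw": the finger opening in cm, from 0 to 8.54; "delta_pos": the shift along the tool's x, y, z in cm, a list of three; "twist": the turn about the tool's z in degrees. A call has 1 to 12 rows; each row is the pose to reach, as a shift and turn from the pose commanded when the call began, along the tool's axes at that moment; what a row does not reach only later rows make up. A row lasts 1/8 s, in which the tool goes at most 62.5 mm and 10.7 degrees, less where a joint would pass 70% of its speed; a pose out of reach is approached as far as the arm can. A call with a gripper value outside its range is refused whole. The fingers move at their own pace and stop on an object; "force" is the grip in N (left out, the last holds). Time passes only in rows, so rows that repeat a pose let the fingers close. It gives the time, the measured TCP pose, the force and the opening at its end, in the units of the state.
- get_state(): the state, without advancing time (a new reading comes with each control period).
- imaging.read_camera(name): name is "scene" or "top"; returns the picture (384x512x3 uint8, red, green, blue); there is no depth.
- imaging.camera_info(name): a dict with "fx", "fy", "cx", "cy" (pixels), "world_to_cam" (4x4, takes a point from world to camera coordinates). Camera axes: x right, y down, z forward; pixel columns grow to the right and rows downward; lengths in m; the calibration is good to about 2 mm. A picture is of the moment at which its call begins. camera_info takes no time and is no camera call.
- env.hand_in(): hands the job in, once; it reports no verdict.
Trained networks look in the newest picture that a camera, given by its name, has taken for a name from the list of things; names that differ only in an ending like _2 or _b are one class to them, and where a whole thing is asked for, a point or a joint stands for the part that bears it (a point fixed in the world has none). Each returns a list of dicts, best first, with "conf" (0 to 1); they miss things now and then, are a little off and sometimes report something else, mostly with a low value. They report only what shows in the picture. A call takes as long as a camera call. They do not tell look-alikes from the thing itself.
- spotter.spot_in(camera, query): "extent" ([left, top, right, bottom] in pixels, round what is visible of it).
The state is a dict: "clock": time; "joint_pos": joint angles; "qvel": joint speeds; "tau": joint torques, N m; "tcp_pos": TCP position; "orientation": TCP orientation; "wrist_force": force on the tool from outside, world axes, zero at the start; "ft_torque": the same for the moment, N m; "finger_gap": finger opening in m.
Only numpy, scipy, OpenCV 4.12 (cv2) and the standard library are available. Lean on these libraries where they do the work, as an engineer would, in place of code of your own. Each camera call takes 0.05 s, during which the arm holds its last target. There are 200 camera calls.

TASK

Make the bar bender ready to run: carry the loose wire guard over by its handle, line both its holes up with the two studs and lower it (do not drop it) until it lies flat on both stud shoulders. Then swing the guard-lock lever fully round so that its tongue lies over the guard, and only then turn the isolator handle, which the lock frees, fully to on. Leave the other things on the bench and on the machine where they are.

Things in the scene. Friction and masses are not known exactly. Their poses are not given: they have to be found in the camera images.
- guard_grip (a point): Middle of the loose guard's handle bar. Guard: flat steel frame with wire infill, 140 (x) x 200 (y) x 5 mm, 0.6 kg, a 16 mm hole at y = -85 and +85 mm, same either way round; lies flat on the bench left of the machine. Handle: bridge of 12 mm round bar, 90 mm long along y, its centre line (this point) 48 mm above the guard's underside and mid-way between the holes. z up.
- guard_seat (a point): Fixed on the machine, midway between its two guard studs, at shoulder height (145 mm above the bench). Machine axes: x front to back (away from the robot), y left, z up. Studs at y = -85 and +85 mm: 24 mm shoulder, above it a 12 mm pin 25 mm tall, its top 11 mm tapered. Seated guard: underside at this height, its y along this y (either way), so guard_grip 48 mm above this point.
- guard_lock (a joint): Guard-lock lever beside the studs: rad, 0 open (starts 0 to 0.35), grows clockwise seen from above to a stop at 1.571, locked. Stiff (0.2 Nm), stays where left. Its 88 mm tongue, 154 mm above the bench, points front at 0, left over the seated guard (4 mm above it) at 1.571. A scalloped disc on its shaft holds the isolator until the lock is within 0.06 of its stop.
- lock_pivot (a point): Point on the lock's vertical axis, 200 mm above the bench (fixed to the machine, machine axes); 35 mm to the front and 162 mm to the right of guard_seat.
- lock_grip (a point): Middle of the upright black round grip (25 mm diameter, 46 mm high, from 176 to 222 mm above the bench; this point at 200) on the end of the lock lever, 75 mm from the lock's axis. In machine axes it lies 45 degrees front-right of the axis at joint 0 and 45 degrees front-left at 1.571. Moves with the lever.
- isolator (a joint): Isolator, the further right of the two: rad, 0 off, grows clockwise seen from above to a stop at 1.571, on. Stiff (0.25 Nm), stays where left. Held near 0 (about 0.06 of play) by the scalloped discs until the guard lock is home; once it is turned, the lock is held.
- isolator_pivot (a point): Point on the isolator's vertical axis, 166 mm above the bench (fixed to the machine, machine axes); 94 mm to the right of the lock's axis. Housing top 125 mm, the scalloped discs' top 138 mm above the bench.
- isolator_grip (a point): Grip point in the isolator's black bar handle, mid-height, 64 mm from its axis. The bar is 20 mm wide, 34 mm high (149 to 183 mm above the bench; this point at 166) and reaches 92 mm from the axis, on one side only; it points to the machine's right at 0 and to its front at 1.571. Moves with the handle.
- hammer: Bystander: hammer, 260 mm, on the bench, front right; leave it.
- wire_brush: Bystander: brush, 220 mm, on the bench, front left; leave it.
- spanner: Bystander: spanner, 220 mm, on the bench to the right; leave it.
- bent_hook: Bystander: rusty bent rod, about 130 mm, 12 mm thick, lying on the front edge of the bender's bed; leave it.
- spare_roll: Bystander: grooved steel roll, 44 mm in diameter, 40 mm high, standing on the rear right of the switch housing; leave it.
- u_bolt: Bystander: rusty U-bolt, about 135 mm, lying on the bench at one side; leave it.
- tin: Bystander: metal tin, 76 mm in diameter, 100 mm high, on the bench at one side; leave it.
Mind the look-alikes: they are no part of the job. Leave any turquoise look-alike of the part that bears guard_grip alone.

How it is judged:
By the outcome, as a careful person would: the job done as asked, in the order asked, and still so for the second after the job is handed in, with the robot touching nothing.
It also fails if it takes over 72 s, if anything falls off the work surface, if the arm or the gripper's body presses on something with over 40 N, if the wrist force passes 120 N, or if a joint passes its speed limit or range.

## Working session

There is one attempt and no reset: what is moved stays moved. The work goes in short steps, Python scripts to look and compute and a tool call to move; the robot and the scene stay as the last step left them, time stands still between calls to the robot, and variables do not carry over. Pictures are saved under pics/ and viewed, about 8 in all and at most 12, crops included, and the job is handed in when it is done.

Besides the shell and the picture viewer there is one more tool, called after ">>>" by a JSON object that holds its "op" and its "data", one argument or row to a line. play_rows: Moves the arm, as the interface text tells. Its arguments: {"type":"object","properties":{"moves":{"type":"array"},"force":{"type":"number"}},"required":["moves"]}

```bash
mkdir -p pics; cat > h.py <<'E'
import numpy as np, cv2
from workcell import get_state, imaging, env, spotter
def snap(c,f=None):
    im=imaging.read_camera(c)
    if f: cv2.imwrite('pics/'+f,im[:,:,::-1])
    return im
def ray(c,u,v,z):
    i=imaging.camera_info(c);T=np.array(i['world_to_cam']);R=T[:3,:3];o=-R.T@T[:3,3]
    d=R.T@np.array([(u-i['cx'])/i['fx'],(v-i['cy'])/i['fy'],1]);return o+d*(z-o[2])/d[2]
def proj(c,p):
    i=imaging.camera_info(c);T=np.array(i['world_to_cam']);q=T[:3,:3]@np.array(p)+T[:3,3]
    return np.array([i['fx']*q[0]/q[2]+i['cx'],i['fy']*q[1]/q[2]+i['cy']])
E
python3 - <<'E'
from h import *
a=snap('scene');b=snap('top')
cv2.imwrite('pics/a.png',cv2.resize(a,(800,600),interpolation=cv2.INTER_CUBIC)[:,:,::-1])
cv2.imwrite('pics/b.png',cv2.resize(b,(800,600),interpolation=cv2.INTER_CUBIC)[:,:,::-1])
for c in ['scene','top']:
    i=imaging.camera_info(c);T=np.array(i['world_to_cam']);print(c,i['fx'],-T[:3,:3].T@T[:3,3],T[2,:3])
    for q in ['guard_grip','lock_grip','isolator_grip']:
        print(c,q,[(np.round(d['extent']).tolist(),round(d['conf'],2)) for d in spotter.spot_in(c,q)])
print(get_state())
E
```

```text
scene 403.1692829174051 [1.47923389 0.29293698 0.8583281 ] [-0.78568099 -0.25708384 -0.562684  ]
scene guard_grip [([349.0, 236.0, 421.0, 269.0], 0.9), ([350.0, 180.0, 389.0, 215.0], 0.59)]
scene lock_grip [([190.0, 174.0, 222.0, 222.0], 0.9)]
scene isolator_grip [([144.0, 191.0, 190.0, 220.0], 0.75)]
top 448.80122312360436 [ 0.37014155 -0.03853384  1.77134058] [ 0.05855367 -0.00600681 -0.99826619]
top guard_grip [([114.0, 167.0, 173.0, 209.0], 0.77), ([134.0, 235.0, 175.0, 288.0], 0.58)]
top lock_grip [([269.0, 142.0, 303.0, 180.0], 0.86)]
top isolator_grip [([293.0, 138.0, 333.0, 162.0], 0.92), ([204.0, 78.0, 336.0, 196.0], 0.29)]
{'clock': 0.4, 'joint_pos': array([-1.39561448e+00,  3.13333405e-01,  4.59327665e-02,  1.30362643e+00,
       -6.84409166e-06,  1.43120851e+00]), 'qvel': array([-0.00064336, -0.00140366,  0.00055787,  0.00237231,  0.00034998,
        0.00059078]), 'tau': array([-1.19690729e-03, -4.79892790e+01,  2.98394215e+01,  4.95853965e-03,
       -5.99371629e-05,  2.04400145e-06]), 'tcp_pos': array([ 0.17800469, -0.54669738,  0.23117872]), 'orientation': array([-1.15292083e-04,  9.87640545e-01,  1.56735895e-01, -5.47465942e-06]), 'wrist_force': array([-0.55355788,  0.01282602, -0.08197207]), 'ft_torque': array([-0.03287947,  0.01691267, -0.01977743]), 'finger_gap': 0.08548349873323043}
```

View pics/a.png

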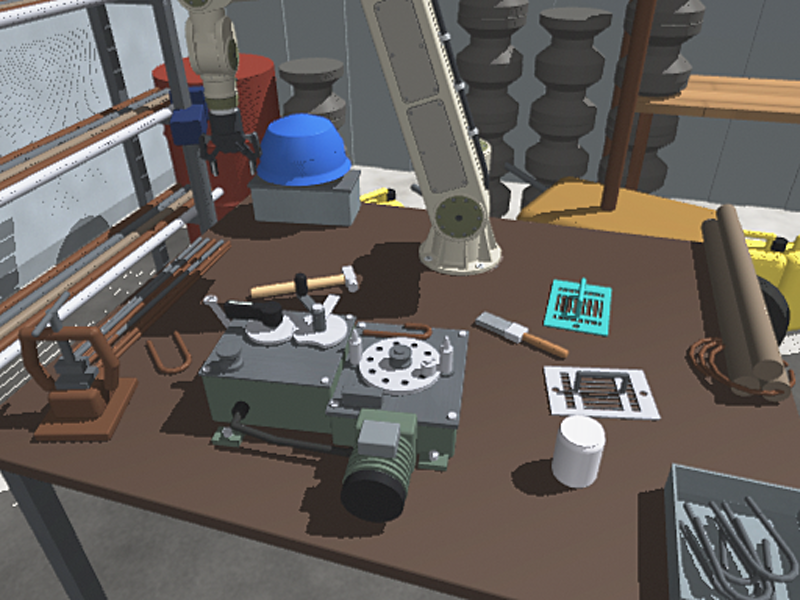

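View pics/b.png

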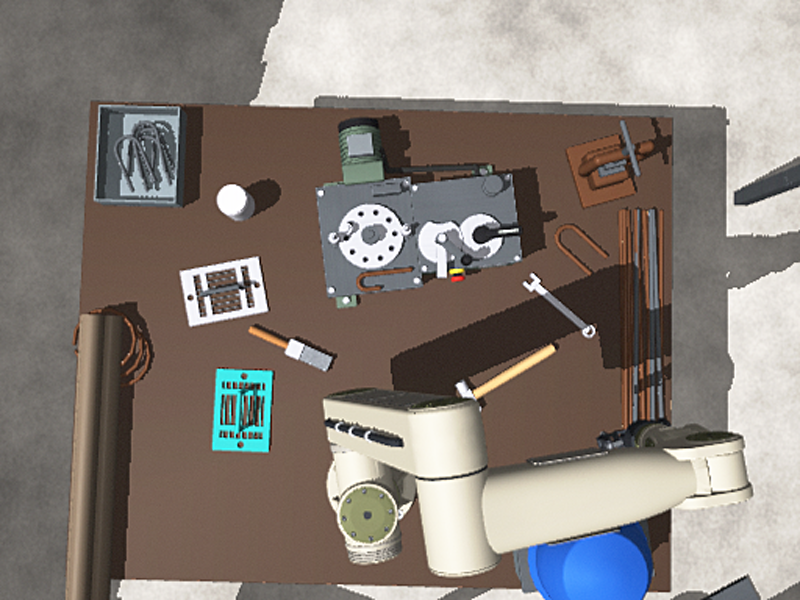

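The white guard at about (225,291) in the top view (800 px scale) is the real one. The turquoise guard at (242,410) is the look-alike to leave alone. I'll enlarge the guard and the machine to confirm this.

```bash
python3 - <<'E'
import cv2,numpy as np
b=cv2.resize(cv2.imread('pics/b.png'),(512,384),interpolation=cv2.INTER_AREA)
from h import *
b=snap('top')[:,:,::-1];a=snap('scene')[:,:,::-1]
np.save('top0.npy',b);np.save('scene0.npy',a)
def mk(im,m,g,f):
    C=np.zeros((520,800,3),np.uint8)
    x,y=m;C[:520,:540]=cv2.resize(im[y:y+130,x:x+135],None,fx=4,fy=4,interpolation=cv2.INTER_CUBIC)
    x,y=g;C[:240,544:800]=cv2.resize(im[y:y+60,x:x+64],None,fx=4,fy=4,interpolation=cv2.INTER_CUBIC)
    cv2.imwrite(f,C)
mk(b,(202,90),(112,158),'pics/c.png')
C=np.zeros((560,800,3),np.uint8)
C[:520,:]=0
C[:]=cv2.resize(a[165:305,120:320],None,fx=4,fy=4,interpolation=cv2.INTER_CUBIC);cv2.imwrite('pics/d.png',C)
E
```

```text
(no output)
```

View pics/c.png

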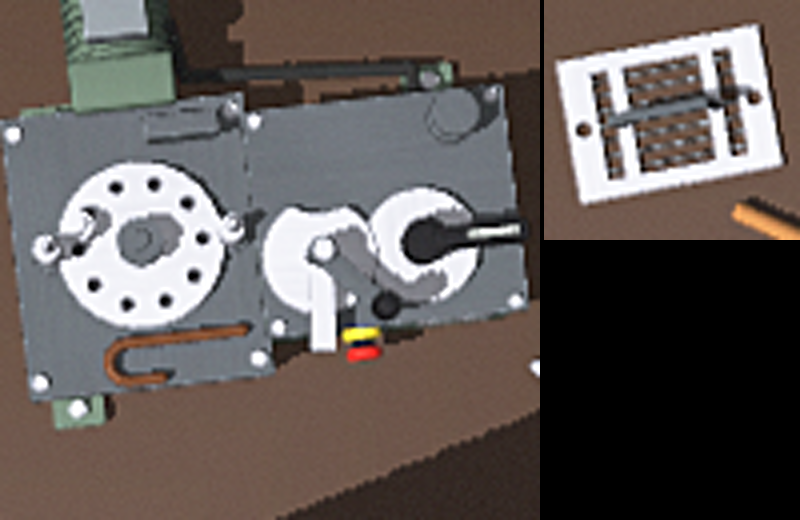

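View pics/d.png

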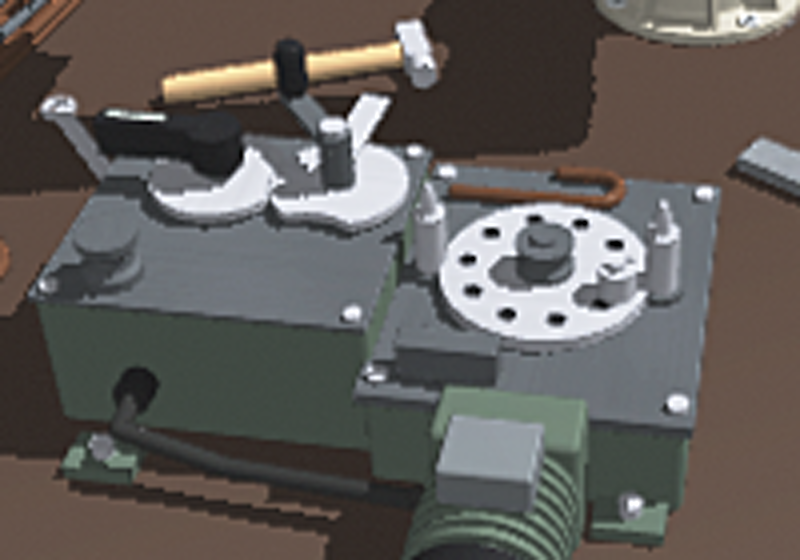

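```bash
python3 - <<'E'
from h import *
T=lambda x,y,ox,oy:(ox+(x+.5)/4-.5,oy+(y+.5)/4-.5)
m=lambda x,y:T(x,y,202,90); g=lambda x,y:T(x-544,y,112,158); s=lambda x,y:T(x,y,120,165)
H=[ray('top',*g(*p),.005)[:2] for p in [(585,129),(754,97)]]
C=[ray('top',*g(*p),.005)[:2] for p in [(557,62),(762,25),(783,163),(582,203)]]
print('holes',H,np.linalg.norm(H[0]-H[1]),'mid',(H[0]+H[1])/2,'yaw',np.degrees(np.arctan2(*(H[0]-H[1])[::-1])))
print('corner',np.mean(C,0),C, np.degrees(np.arctan2(*(C[0]-C[1])[::-1])),np.degrees(np.arctan2(*(C[3]-C[2])[::-1])))
for c,f,P in [('top',m,[(45,248),(233,226)]),('scene',s,[(662,204),(430,184)])]:
  S=[ray(c,*f(*p),.169)[:2] for p in P];print(c,'studs',S,np.linalg.norm(S[0]-S[1]),(S[0]+S[1])/2,np.degrees(np.arctan2(*(S[0]-S[1])[::-1])))
for c,f,p in [('top',m,(388,305)),('scene',s,(291,48))]: print('lockgriptop',ray(c,*f(*p),.222))
for c,f,p in [('top',m,(322,247)),('scene',s,(333,124))]:
  for z in(.16,.18,.2): print('lockaxis',c,z,ray(c,*f(*p),z))
print('isobar end',ray('top',*m(523,230),.183),'hub',ray('top',*m(425,240),.183))
E
```

```text
holes [array([0.45188256, 0.46755431]), array([0.48778156, 0.30287852])] 0.16854333297305216 mid [0.46983206 0.38521642] yaw 102.29796217626902
corner [0.46978347 0.38373286] [array([0.51721229, 0.4979077 ]), array([0.55920284, 0.2976628 ]), array([0.42354101, 0.27199083]), array([0.37917773, 0.46737013])] 101.84309319894152 102.79280320607741
top studs [array([0.59029823, 0.10051641]), array([ 0.61474137, -0.06772228])] 0.17000506522256925 [0.6025198  0.01639707] 98.26657471196563
scene studs [array([0.59281151, 0.1003989 ]), array([ 0.61571695, -0.06495462])] 0.16693245196807016 [0.60426423 0.01772214] 97.88665343905022
lockgriptop [ 0.54126559 -0.20294321  0.222     ]
lockgriptop [ 0.54951438 -0.19805104  0.222     ]
lockaxis top 0.16 [ 0.59917613 -0.14878999  0.16      ]
lockaxis top 0.18 [ 0.59633335 -0.14742149  0.18      ]
lockaxis top 0.2 [ 0.59349057 -0.14605299  0.2       ]
lockaxis scene 0.16 [ 0.55231808 -0.16837328  0.16      ]
lockaxis scene 0.18 [ 0.5788648  -0.15516144  0.18      ]
lockaxis scene 0.2 [ 0.60541151 -0.14194959  0.2       ]
isobar end [ 0.61599782 -0.32624147  0.183     ] hub [ 0.60465925 -0.23892142  0.183     ]
```

```bash
cat >> h.py <<'E'
from scipy.spatial.transform import Rotation as Ro
def st():
    s=get_state();q=s['orientation'];R=Ro.from_quat([q[1],q[2],q[3],q[0]]).as_matrix()
    return s,np.array(s['tcp_pos']),R,np.degrees(np.arctan2(R[1,0],R[0,0]))
def plan(ts):
    s,p,R,y=st()
    print('t',round(s['clock'],2),'tcp',p.round(4),'yaw',round(y,2),'F',np.round(s['wrist_force'],1),'M',np.round(s['ft_torque'],2),'gap',round(s['finger_gap'],4),'zx',R[:2,2].round(4))
    for t in ts: print((R.T@(np.array(t[:3])-p)*100).round(2),'twist',round(-((t[3]-y+180)%360-180),1))
E
python3 -c "
from h import *
plan([(.42,-.3,.33,60),(.5,.1,.33,102.3),(.47,.3845,.15,102.3),(.47,.3845,.033,102.3)])"
```

```text
t 0.5 tcp [ 0.178  -0.5467  0.2313] yaw 18.04 F [ 0.3  0.1 -0.6] M [-0.   -0.03 -0.02] gap 0.0855 zx [-0.      0.0001]
[ 30.65 -15.97  -9.87] twist -42.0
[ 50.64 -51.53  -9.87] twist -84.3
[ 56.6  -79.51   8.13] twist -84.3
[ 56.6  -79.51  19.83] twist -84.3
```

>>> {"op": "play_rows", "data": {
  "moves": [
    {"claw":8.5,"delta_pos":[15,-8,-9.9],"twist":-10},
    {"claw":8.5,"delta_pos":[30.6,-16,-9.9],"twist":-20},
    {"claw":8.5,"delta_pos":[30.6,-16,-9.9],"twist":-30},
    {"claw":8.5,"delta_pos":[30.6,-16,-9.9],"twist":-40},
    {"claw":8.5,"delta_pos":[30.6,-16,-9.9],"twist":-42},
    {"claw":8.5,"delta_pos":[30.6,-16,-9.9],"twist":-42},
    {"claw":8.5,"delta_pos":[50.6,-51.5,-9.9],"twist":-50},
    {"claw":8.5,"delta_pos":[50.6,-51.5,-9.9],"twist":-60},
    {"claw":8.5,"delta_pos":[50.6,-51.5,-9.9],"twist":-70},
    {"claw":8.5,"delta_pos":[50.6,-51.5,-9.9],"twist":-80},
    {"claw":8.5,"delta_pos":[50.6,-51.5,-9.9],"twist":-84.3},
    {"claw":8.5,"delta_pos":[50.6,-51.5,-9.9],"twist":-84.3}
  ]
}}

```text
clock: 2.0
tcp_pos: [0.4935, 0.0698, 0.3306]
orientation: [0.001, 0.627, 0.779, 0.0]
wrist_force: [0.6, -0.6, 0.9]
finger_gap: 0.0851
```

```bash
python3 -c "
from h import *
plan([(.5,.1,.33,102.3),(.47,.3845,.15,102.3)])"
```

```text
t 2.0 tcp [0.4935 0.0698 0.3306] yaw 102.37 F [ 0.6 -0.6  0.9] M [-0.01 -0.04 -0.01] gap 0.0851 zx [ 0.0011 -0.0002]
[2.81 1.28 0.06] twist 0.1
[31.25  4.43 18.05] twist 0.1
```

>>> {"op": "play_rows", "data": {
  "moves": [
    {"claw":7,"delta_pos":[0,0,0],"twist":0},
    {"claw":7,"delta_pos":[0,0,0],"twist":0}
  ]
}}

```text
clock: 2.25
tcp_pos: [0.4932, 0.0679, 0.3302]
orientation: [0.0, 0.627, 0.779, -0.0]
wrist_force: [-0.3, -0.1, -0.6]
finger_gap: 0.07
```

```bash
python3 -c "
from h import *
plan([(.47,.3845,.15,102.3),(.47,.3845,.1,102.3)])"
```

```text
t 2.25 tcp [0.4932 0.0679 0.3302] yaw 102.4 F [-0.3 -0.1 -0.6] M [-0.02  0.03  0.  ] gap 0.07 zx [-0.0002 -0.0005]
[31.42  4.54 18.  ] twist 0.1
[31.43  4.54 23.  ] twist 0.1
```

>>> {"op": "play_rows", "data": {
  "moves": [
    {"claw":6,"delta_pos":[31.4,4.5,18],"twist":0},
    {"claw":6,"delta_pos":[31.4,4.5,18],"twist":0},
    {"claw":6,"delta_pos":[31.4,4.5,18],"twist":0},
    {"claw":6,"delta_pos":[31.4,4.5,18],"twist":0},
    {"claw":6,"delta_pos":[31.4,4.5,18],"twist":0},
    {"claw":6,"delta_pos":[31.4,4.5,18],"twist":0},
    {"claw":6,"delta_pos":[31.4,4.5,18],"twist":0},
    {"claw":6,"delta_pos":[31.4,4.5,20],"twist":0},
    {"claw":6,"delta_pos":[31.4,4.5,20],"twist":0}
  ]
}}

```text
clock: 3.38
tcp_pos: [0.4705, 0.3815, 0.1296]
orientation: [-0.0, 0.628, 0.778, -0.001]
wrist_force: [0.0, 0.2, -0.1]
finger_gap: 0.0601
```

```bash
python3 -c "
from h import *
a=snap('scene')
cv2.imwrite('pics/e.png',cv2.resize(a[180:290,330:440],None,fx=5,fy=5,interpolation=cv2.INTER_CUBIC)[:,:,::-1])
plan([(.47,.3845,.033,102.3)])"
```

```text
t 3.42 tcp [0.4709 0.382  0.1306] yaw 102.17 F [-0.5 -0.  -0.3] M [ 0.06 -0.    0.06] gap 0.0601 zx [-0.0006 -0.0009]
[ 0.27 -0.03  9.76] twist -0.1
```

View pics/e.png

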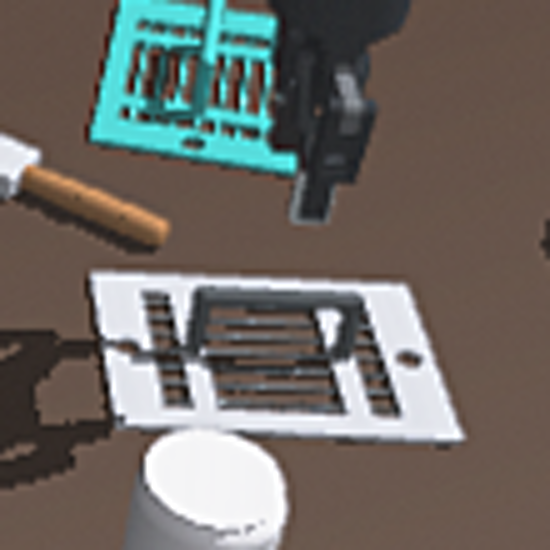

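The crop shows the white guard whole and clear of the tin, with its handle bar from (200,293) to (355,298). The turquoise look-alike lies apart from it. I'll descend and grip.

```bash
python3 -c "
from h import *
print(ray('scene',385.0,238.9,.053), ray('scene',(200)/5+329.6,293/5+179.6,.053), ray('scene',(357)/5+329.6,298/5+179.6,.053))"
```

```text
[0.4732908  0.38493315 0.053     ] [0.48286838 0.34030664 0.053     ] [0.4613617  0.43097847 0.053     ]
```

>>> {"op": "play_rows", "data": {
  "moves": [
    {"claw":6,"delta_pos":[0.2,0,5],"twist":0},
    {"claw":6,"delta_pos":[0.2,0,8],"twist":0},
    {"claw":6,"delta_pos":[0.2,0,10],"twist":0},
    {"claw":6,"delta_pos":[0.2,0,10],"twist":0}
  ]
}}

```text
clock: 3.92
tcp_pos: [0.4697, 0.3845, 0.0299]
orientation: [-0.0, 0.628, 0.778, -0.001]
wrist_force: [-0.3, -0.3, 1.5]
finger_gap: 0.06
```

>>> {"op": "play_rows", "data": {
  "force": 80,
  "moves": [
    {"claw":3,"delta_pos":[0,0,0],"twist":0},
    {"claw":0.5,"delta_pos":[0,0,0],"twist":0},
    {"claw":0.5,"delta_pos":[0,0,0],"twist":0},
    {"claw":0.5,"delta_pos":[0,0,0],"twist":0},
    {"claw":0.5,"delta_pos":[0,0,0],"twist":0},
    {"claw":0.5,"delta_pos":[0,0,0],"twist":0}
  ]
}}

```text
clock: 4.68
tcp_pos: [0.4702, 0.3864, 0.0318]
orientation: [0.0, 0.627, 0.779, 0.001]
wrist_force: [-1.6, -1.0, 5.8]
finger_gap: 0.0091
```

>>> {"op": "play_rows", "data": {
  "moves": [
    {"claw":0.5,"delta_pos":[0,0,-3],"twist":0},
    {"claw":0.5,"delta_pos":[0,0,-6],"twist":0},
    {"claw":0.5,"delta_pos":[0,0,-9],"twist":0},
    {"claw":0.5,"delta_pos":[0,0,-12],"twist":0},
    {"claw":0.5,"delta_pos":[0,0,-15],"twist":0},
    {"claw":0.5,"delta_pos":[0,0,-18],"twist":0},
    {"claw":0.5,"delta_pos":[0,0,-21],"twist":0},
    {"claw":0.5,"delta_pos":[0,0,-21],"twist":0},
    {"claw":0.5,"delta_pos":[0,0,-21],"twist":0}
  ]
}}

```text
clock: 5.8
tcp_pos: [0.4691, 0.3857, 0.2385]
orientation: [-0.0, 0.627, 0.779, -0.001]
wrist_force: [-0.2, 0.9, -5.7]
finger_gap: 0.0092
```

```bash
python3 -c "
from h import *
plan([(.603,.017,.24,98.1)])"
```

```text
t 5.8 tcp [0.4691 0.3857 0.2385] yaw 102.35 F [-0.2  0.9 -5.7] M [-0.02  0.02 -0.03] gap 0.0092 zx [-0.0021 -0.0014]
[-38.88   5.2   -0.13] twist 4.2
```

>>> {"op": "play_rows", "data": {
  "moves": [
    {"claw":0.5,"delta_pos":[-4,0.5,0],"twist":0.5},
    {"claw":0.5,"delta_pos":[-8,1,0],"twist":1},
    {"claw":0.5,"delta_pos":[-12,1.5,0],"twist":1.5},
    {"claw":0.5,"delta_pos":[-16,2,0],"twist":2},
    {"claw":0.5,"delta_pos":[-20,2.6,0],"twist":2.5},
    {"claw":0.5,"delta_pos":[-24,3.1,0],"twist":3},
    {"claw":0.5,"delta_pos":[-28,3.6,0],"twist":3.5},
    {"claw":0.5,"delta_pos":[-32,4.2,0],"twist":4.2},
    {"claw":0.5,"delta_pos":[-35.5,4.7,0],"twist":4.2},
    {"claw":0.5,"delta_pos":[-38,5.1,0],"twist":4.2},
    {"claw":0.5,"delta_pos":[-38.9,5.2,0],"twist":4.2},
    {"claw":0.5,"delta_pos":[-38.9,5.2,0],"twist":4.2}
  ]
}}

```text
clock: 7.3
tcp_pos: [0.603, 0.0171, 0.2388]
orientation: [-0.001, 0.655, 0.755, -0.001]
wrist_force: [-0.1, 1.0, -4.9]
finger_gap: 0.0094
```

>>> {"op": "play_rows", "data": {
  "moves": [
    {"claw":0.5,"delta_pos":[0,0,1],"twist":0},
    {"claw":0.5,"delta_pos":[0,0,2.4],"twist":0},
    {"claw":0.5,"delta_pos":[0,0,2.4],"twist":0},
    {"claw":0.5,"delta_pos":[0,0,2.4],"twist":0}
  ]
}}

```text
clock: 7.8
tcp_pos: [0.6035, 0.0176, 0.2161]
orientation: [-0.0, 0.655, 0.756, -0.0]
wrist_force: [-0.3, -0.0, -4.8]
finger_gap: 0.0092
```

```bash
python3 -c "
from h import *
a=snap('scene');b=snap('top')
C=np.zeros((600,800,3),np.uint8)
C[:,:400]=cv2.resize(a[165:285,210:290],None,fx=5,fy=5,interpolation=cv2.INTER_CUBIC)
C[:,400:]=cv2.resize(b[85:205,200:280],None,fx=5,fy=5,interpolation=cv2.INTER_CUBIC)
cv2.imwrite('pics/f.png',C[:,:,::-1])
plan([(.603,.017,.2118,98.1)])"
```

```text
t 7.9 tcp [0.6039 0.0173 0.2167] yaw 98.15 F [-0.1  0.2 -4.5] M [0.03 0.   0.01] gap 0.0093 zx [ 0.0008 -0.0002]
[-0.02 -0.09  0.49] twist 0.1
```

View pics/f.png

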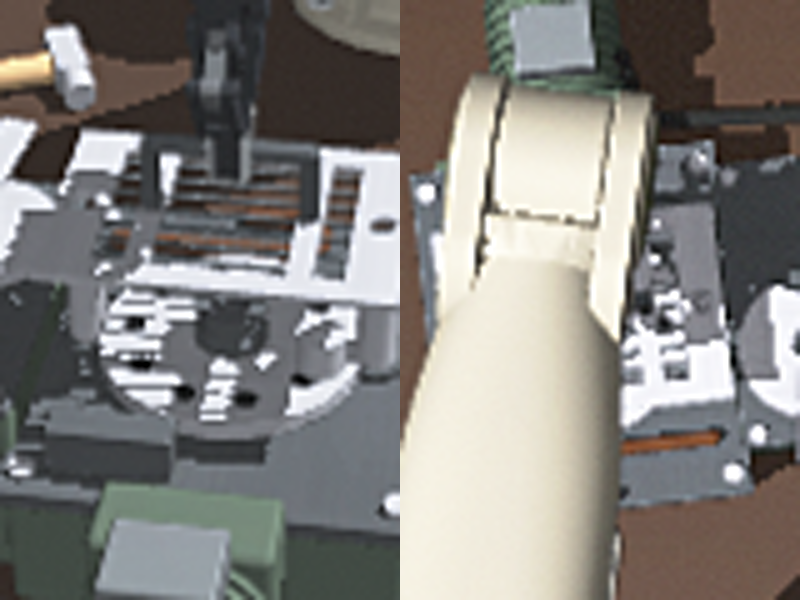

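```bash
python3 -c "
from h import *
print(ray('scene',209.6+382/5,164.6+225/5,.190),ray('scene',209.6+103/5,164.6+200/5,.190),ray('top',199.6+302/5,84.6+298/5,.190))
c=np.array([.6039,.0173]);d=.085*np.array([np.cos(np.radians(98.15)),np.sin(np.radians(98.15))]);print(c+d,c-d)
a=snap('scene')
cv2.imwrite('pics/g.png',cv2.resize(a[170:250,195:305],None,fx=7,fy=7,interpolation=cv2.INTER_CUBIC)[:,:,::-1])
"
```

```text
[0.59224515 0.10214664 0.19      ] [ 0.6125889  -0.05561766  0.19      ] [ 0.61842859 -0.06761128  0.19      ]
[0.59184996 0.10144153] [ 0.61595004 -0.06684153]
```

View pics/g.png

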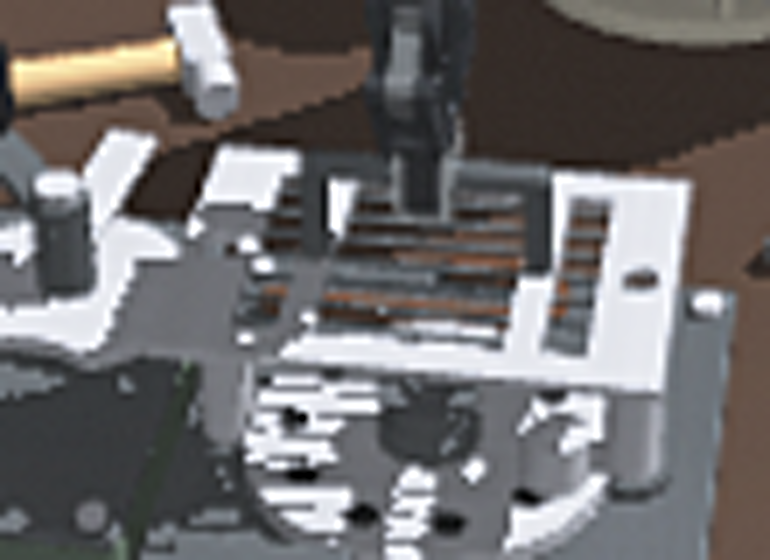

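>>> {"op": "play_rows", "data": {
  "moves": [
    {"claw":0.5,"delta_pos":[0,0,0.5],"twist":0},
    {"claw":0.5,"delta_pos":[0,0,1.0],"twist":0},
    {"claw":0.5,"delta_pos":[0,0,1.4],"twist":0},
    {"claw":0.5,"delta_pos":[0,0,1.8],"twist":0},
    {"claw":0.5,"delta_pos":[0,0,2.1],"twist":0},
    {"claw":0.5,"delta_pos":[0,0,2.1],"twist":0}
  ]
}}

```text
clock: 8.7
tcp_pos: [0.6035, 0.0172, 0.1949]
orientation: [-0.0, 0.655, 0.755, -0.0]
wrist_force: [-0.0, -0.2, -3.6]
finger_gap: 0.0095
```

```bash
python3 -c "
from h import *
plan([(.603,.017,.1768,98.1)])"
```

```text
t 8.7 tcp [0.6035 0.0172 0.1949] yaw 98.14 F [-0.  -0.2 -3.6] M [ 0.02 -0.03  0.05] gap 0.0095 zx [-0.0006  0.    ]
[-0.01 -0.05  1.81] twist 0.0
```

>>> {"op": "play_rows", "data": {
  "moves": [
    {"claw":0.5,"delta_pos":[0,0,0.4],"twist":0},
    {"claw":0.5,"delta_pos":[0,0,0.7],"twist":0},
    {"claw":0.5,"delta_pos":[0,0,1.0],"twist":0},
    {"claw":0.5,"delta_pos":[0,0,1.0],"twist":0}
  ]
}}

```text
clock: 9.2
tcp_pos: [0.6037, 0.0172, 0.185]
orientation: [-0.0, 0.655, 0.755, -0.0]
wrist_force: [0.3, -0.2, -4.3]
finger_gap: 0.009
```

>>> {"op": "play_rows", "data": {
  "moves": [
    {"claw":0.5,"delta_pos":[0,0,0.3],"twist":0},
    {"claw":0.5,"delta_pos":[0,0,0.5],"twist":0},
    {"claw":0.5,"delta_pos":[0,0,0.5],"twist":0}
  ]
}}

```text
clock: 9.57
tcp_pos: [0.6037, 0.0172, 0.1801]
orientation: [-0.0, 0.655, 0.755, -0.0]
wrist_force: [0.5, 0.2, -4.9]
finger_gap: 0.0093
```

```bash
python3 -c "
from h import *
plan([(.603,.017,.1768,98.1)])"
```

```text
t 9.57 tcp [0.6037 0.0172 0.1801] yaw 98.14 F [ 0.5  0.2 -4.9] M [ 0.04 -0.1  -0.02] gap 0.0093 zx [-0.0001  0.    ]
[-0.01 -0.07  0.33] twist 0.0
```

>>> {"op": "play_rows", "data": {
  "moves": [
    {"claw":0.5,"delta_pos":[0,0,0.15],"twist":0},
    {"claw":0.5,"delta_pos":[0,0,0.3],"twist":0},
    {"claw":0.5,"delta_pos":[0,0,0.3],"twist":0}
  ]
}}

```text
clock: 9.95
tcp_pos: [0.6037, 0.0172, 0.1772]
orientation: [0.0, 0.655, 0.755, -0.0]
wrist_force: [0.9, -0.7, -5.1]
finger_gap: 0.0094
```

>>> {"op": "play_rows", "data": {
  "moves": [
    {"claw":0.5,"delta_pos":[0,0,0.1],"twist":0},
    {"claw":0.5,"delta_pos":[0,0,0.1],"twist":0}
  ]
}}

```text
clock: 10.2
tcp_pos: [0.6038, 0.0172, 0.1768]
orientation: [0.0, 0.655, 0.756, 0.0]
wrist_force: [-0.4, -0.1, -1.1]
finger_gap: 0.0095
```

>>> {"op": "play_rows", "data": {
  "moves": [
    {"claw":0.5,"delta_pos":[0,0,0.1],"twist":0},
    {"claw":0.5,"delta_pos":[0,0,0.1],"twist":0}
  ]
}}

```text
clock: 10.45
tcp_pos: [0.6039, 0.0172, 0.1768]
orientation: [0.001, 0.655, 0.756, 0.0]
wrist_force: [-3.3, 0.3, 4.6]
finger_gap: 0.0093
```

>>> {"op": "play_rows", "data": {
  "moves": [
    {"claw":2.5,"delta_pos":[0,0,0],"twist":0},
    {"claw":4,"delta_pos":[0,0,0],"twist":0},
    {"claw":4,"delta_pos":[0,0,0],"twist":0},
    {"claw":4,"delta_pos":[0,0,0],"twist":0},
    {"claw":4,"delta_pos":[0,0,-3],"twist":0},
    {"claw":4,"delta_pos":[0,0,-8],"twist":0},
    {"claw":4,"delta_pos":[0,0,-13],"twist":0},
    {"claw":4,"delta_pos":[0,0,-13],"twist":0}
  ]
}}

```text
clock: 11.45
tcp_pos: [0.6057, 0.017, 0.3101]
orientation: [0.004, 0.655, 0.755, 0.002]
wrist_force: [0.0, -0.6, 0.9]
finger_gap: 0.0399
```

```bash
python3 -c "
from h import *
a=snap('scene')
cv2.imwrite('pics/i.png',cv2.resize(a[165:265,120:305],None,fx=4.3,fy=4.3,interpolation=cv2.INTER_CUBIC)[:,:,::-1])
# lock: machine yaw 8.15
S=np.array([.6037,.0172]);w=np.radians(8.15);X=np.array([np.cos(w),np.sin(w)]);Y=np.array([-X[1],X[0]])
L=S-.035*X-.162*Y;I=L-.094*Y;print('lock',L,'iso',I)
for q in ['lock_grip']:
  print([(d['extent'],d['conf']) for d in spotter.spot_in('scene',q)])
for t in (0,.1,.2,.35):
  A=np.radians(225)-t; p=L+.075*(np.cos(A)*X+np.sin(A)*Y);print(t,p,proj('scene',[*p,.222]),proj('scene',[*p,.2]))
"
```

```text
lock [ 0.59201944 -0.14812563] iso [ 0.60534536 -0.24117626]
[([187.1, 175.4, 221.0, 223.0], 0.74)]
0 [ 0.54704028 -0.20814126] [189.65740555 175.73374587] [190.41189489 181.87184129]
0.1 [ 0.54127342 -0.203351  ] [191.90078942 174.9973093 ] [192.63077559 181.12638761]
0.2 [ 0.53601361 -0.19800896] [194.2300235  174.37432052] [194.93508644 180.49596638]
0.35 [ 0.52918802 -0.18907942] [197.83965906 173.66236701] [198.50696651 179.77598379]
```

View pics/i.png

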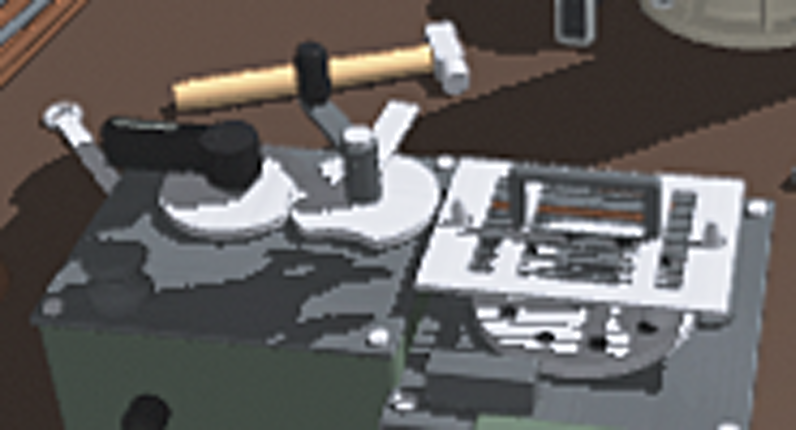

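Guard lies flat, with both pins through its holes at about (460,212) and (713,235) in the crop. The lock grip's top is at about (312,45), which puts the joint near 0.1. Next is the lock.

```bash
python3 -c "
from h import *
plan([(.5413,-.2034,.27,227.4)])"
```

```text
t 11.55 tcp [0.604  0.0171 0.3055] yaw 98.14 F [-0.4 -0.7  0. ] M [ 0.   -0.01 -0.  ] gap 0.0399 zx [ 0.0012 -0.0002]
[-20.94  -9.33   3.55] twist -129.3
```

>>> {"op": "play_rows", "data": {
  "moves": [
    {"claw":4.5,"delta_pos":[-4,-2,0],"twist":-10.5},
    {"claw":4.5,"delta_pos":[-8,-4,0],"twist":-21},
    {"claw":4.5,"delta_pos":[-13,-6,0],"twist":-31.5},
    {"claw":4.5,"delta_pos":[-18,-8,0],"twist":-42},
    {"claw":4.5,"delta_pos":[-20.9,-9.3,0],"twist":-52.5},
    {"claw":4.5,"delta_pos":[-20.9,-9.3,0],"twist":-63},
    {"claw":4.5,"delta_pos":[-20.9,-9.3,0],"twist":-73.5},
    {"claw":4.5,"delta_pos":[-20.9,-9.3,0],"twist":-84},
    {"claw":4.5,"delta_pos":[-20.9,-9.3,0],"twist":-94.5},
    {"claw":4.5,"delta_pos":[-20.9,-9.3,0],"twist":-105},
    {"claw":4.5,"delta_pos":[-20.9,-9.3,2],"twist":-115.5},
    {"claw":4.5,"delta_pos":[-20.9,-9.3,3.6],"twist":-126}
  ]
}}

```text
clock: 13.05
tcp_pos: [0.5403, -0.2024, 0.2665]
orientation: [-0.001, -0.378, 0.926, 0.001]
wrist_force: [0.4, 0.6, 0.1]
finger_gap: 0.0454
```

>>> {"op": "play_rows", "data": {
  "moves": [
    {"claw":4.5,"delta_pos":[0,0,0],"twist":-3.3},
    {"claw":4.5,"delta_pos":[0,0,0],"twist":-3.3},
    {"claw":4.5,"delta_pos":[0,0,0],"twist":-3.3}
  ]
}}

```text
clock: 13.42
tcp_pos: [0.5409, -0.2028, 0.2685]
orientation: [-0.0, -0.402, 0.916, 0.0]
wrist_force: [-0.0, -0.9, 0.3]
finger_gap: 0.0447
```

```bash
python3 -c "
from h import *
plan([(.5413,-.2034,.187,227.4)])"
```

```text
t 13.43 tcp [ 0.5409 -0.2028  0.2685] yaw -132.62 F [-0.  -0.9  0.3] M [-0.05 -0.01 -0.03] gap 0.0447 zx [-0.0011  0.0005]
[ 0.02 -0.08  8.15] twist -0.0
```

>>> {"op": "play_rows", "data": {
  "force": 20,
  "moves": [
    {"claw":4.5,"delta_pos":[0,-0.1,3],"twist":0},
    {"claw":4.5,"delta_pos":[0,-0.1,5.5],"twist":0},
    {"claw":4.5,"delta_pos":[0,-0.1,7.5],"twist":0},
    {"claw":4.5,"delta_pos":[0,-0.1,8.2],"twist":0},
    {"claw":3.2,"delta_pos":[0,-0.1,8.2],"twist":0},
    {"claw":3,"delta_pos":[0,-0.1,8.2],"twist":0},
    {"claw":3,"delta_pos":[0,-0.1,8.2],"twist":0}
  ]
}}

```text
clock: 14.3
tcp_pos: [0.5425, -0.2039, 0.1883]
orientation: [0.001, -0.402, 0.916, -0.001]
wrist_force: [0.5, -0.1, -0.1]
finger_gap: 0.0303
```

```bash
python3 -c "
from h import *
L=np.array([.592,-.1481]);P=[]
for t in np.linspace(.1,1.571,11):
  A=np.radians(225+8.15)-t; P.append((*(L+.075*np.array([np.cos(A),np.sin(A)])),.187,np.degrees(A)))
plan(P)"
```

```text
t 14.3 tcp [ 0.5425 -0.2039  0.1883] yaw -132.57 F [ 0.5 -0.1 -0.1] M [-0.    0.01  0.03] gap 0.0303 zx [ 0.0016 -0.0009]
[0.04 0.13 0.13] twist 0.0
[-0.04  1.22  0.13] twist 8.4
[-0.28  2.3   0.12] twist 16.9
[-0.68  3.33  0.12] twist 25.3
[-1.22  4.29  0.12] twist 33.7
[-1.9   5.16  0.12] twist 42.2
[-2.7   5.92  0.12] twist 50.6
[-3.6   6.55  0.12] twist 59.0
[-4.58  7.05  0.12] twist 67.4
[-5.63  7.4   0.12] twist 75.9
[-6.71  7.59  0.12] twist 84.3
```

>>> {"op": "play_rows", "data": {
  "moves": [
    {"claw":3,"delta_pos":[0,0.6,0],"twist":4},
    {"claw":3,"delta_pos":[0,1.2,0],"twist":8.4},
    {"claw":3,"delta_pos":[-0.3,2.3,0],"twist":16.9},
    {"claw":3,"delta_pos":[-0.7,3.3,0],"twist":25.3},
    {"claw":3,"delta_pos":[-1.2,4.3,0],"twist":33.7},
    {"claw":3,"delta_pos":[-1.9,5.2,0],"twist":42.2}
  ]
}}

```text
clock: 15.05
tcp_pos: [0.5177, -0.1554, 0.1883]
orientation: [0.001, -0.043, 0.999, -0.001]
wrist_force: [2.8, -2.1, -0.4]
finger_gap: 0.0301
```

```bash
python3 -c "
from h import *
L=np.array([.592,-.1481]);P=[]
for t in np.linspace(.1,1.571,11)[5:]:
  A=np.radians(225+8.15)-t; P.append((*(L+.075*np.array([np.cos(A),np.sin(A)])),.187,np.degrees(A)))
plan(P)"
```

```text
t 15.05 tcp [ 0.5177 -0.1554  0.1883] yaw -175.09 F [ 2.8 -2.1 -0.4] M [-0.6  -0.59  0.  ] gap 0.0301 zx [ 0.0031 -0.0027]
[0.03 0.04 0.13] twist -0.4
[-0.04  1.14  0.13] twist 8.1
[-0.28  2.22  0.13] twist 16.5
[-0.67  3.25  0.13] twist 24.9
[-1.2   4.21  0.12] twist 33.3
[-1.88  5.09  0.12] twist 41.8
```

>>> {"op": "play_rows", "data": {
  "moves": [
    {"claw":3,"delta_pos":[0,1.1,0],"twist":8.1},
    {"claw":3,"delta_pos":[-0.3,2.2,0],"twist":16.5},
    {"claw":3,"delta_pos":[-0.7,3.2,0],"twist":24.9},
    {"claw":3,"delta_pos":[-1.2,4.2,0],"twist":33.3},
    {"claw":3,"delta_pos":[-1.9,5.1,0],"twist":41.8},
    {"claw":3,"delta_pos":[-1.9,5.1,0],"twist":41.8}
  ]
}}

```text
clock: 15.8
tcp_pos: [0.5313, -0.1017, 0.188]
orientation: [0.001, 0.313, 0.95, 0.0]
wrist_force: [-0.3, 0.1, -0.1]
finger_gap: 0.0297
```

>>> {"op": "play_rows", "data": {
  "moves": [
    {"claw":3,"delta_pos":[0,0.25,0],"twist":0},
    {"claw":3,"delta_pos":[0,0.25,0],"twist":0}
  ]
}}

```text
clock: 16.05
tcp_pos: [0.532, -0.1001, 0.1874]
orientation: [-0.0, 0.313, 0.95, -0.0]
wrist_force: [-0.0, -1.6, 1.6]
finger_gap: 0.0296
```

>>> {"op": "play_rows", "data": {
  "moves": [
    {"claw":3,"delta_pos":[0,0.25,0],"twist":0},
    {"claw":3,"delta_pos":[0,0.25,0],"twist":0}
  ]
}}

```text
clock: 16.3
tcp_pos: [0.5327, -0.099, 0.1873]
orientation: [-0.001, 0.314, 0.949, -0.002]
wrist_force: [-4.4, -5.1, 2.1]
finger_gap: 0.0296
```

>>> {"op": "play_rows", "data": {
  "moves": [
    {"claw":3,"delta_pos":[0,0.2,0],"twist":0},
    {"claw":3,"delta_pos":[0,0.2,0],"twist":0}
  ]
}}

```text
clock: 16.55
tcp_pos: [0.5328, -0.0989, 0.1873]
orientation: [-0.001, 0.315, 0.949, -0.003]
wrist_force: [-8.1, -9.8, 4.7]
finger_gap: 0.0298
```

>>> {"op": "play_rows", "data": {
  "moves": [
    {"claw":3,"delta_pos":[0,0.2,0],"twist":0},
    {"claw":3,"delta_pos":[0,0.2,0],"twist":0}
  ]
}}

```text
clock: 16.8
tcp_pos: [0.5329, -0.0987, 0.1872]
orientation: [-0.002, 0.315, 0.949, -0.005]
wrist_force: [-12.3, -14.1, 5.8]
finger_gap: 0.0299
```

Hard stop reached: the force climbs with no motion. Backing off and lifting.

>>> {"op": "play_rows", "data": {
  "moves": [
    {"claw":3,"delta_pos":[0,-0.6,0],"twist":0},
    {"claw":4.2,"delta_pos":[0,-0.6,0],"twist":0},
    {"claw":4.2,"delta_pos":[0,-0.6,0],"twist":0},
    {"claw":4.2,"delta_pos":[0,-0.6,-3],"twist":0},
    {"claw":4.2,"delta_pos":[0,-0.6,-8],"twist":0},
    {"claw":4.2,"delta_pos":[0,-0.6,-8],"twist":0},
    {"claw":4.2,"delta_pos":[0,-0.6,-8],"twist":0}
  ]
}}

```text
clock: 17.68
tcp_pos: [0.5328, -0.0991, 0.267]
orientation: [0.0, 0.313, 0.95, 0.0]
wrist_force: [0.3, -1.0, -0.6]
finger_gap: 0.042
```

```bash
python3 -c "
from h import *
a=snap('scene')
cv2.imwrite('pics/j.png',cv2.resize(a[165:265,120:305],None,fx=4.3,fy=4.3,interpolation=cv2.INTER_CUBIC)[:,:,::-1])
I=np.array([.6053,-.2412]);A=np.radians(270+8.15);p=I+.064*np.array([np.cos(A),np.sin(A)]);print(p)
plan([(*p,.26,98.1),(*p,.156,98.1)])"
```

```text
[ 0.61437297 -0.30455362]
t 17.73 tcp [ 0.5322 -0.099   0.2663] yaw 143.47 F [ 0.1  0.9 -0.1] M [ 0.05 -0.03  0.05] gap 0.042 zx [-0.0012  0.0006]
[-18.84 -11.63   0.61] twist 45.4
[-18.85 -11.62  11.01] twist 45.4
```

View pics/j.png

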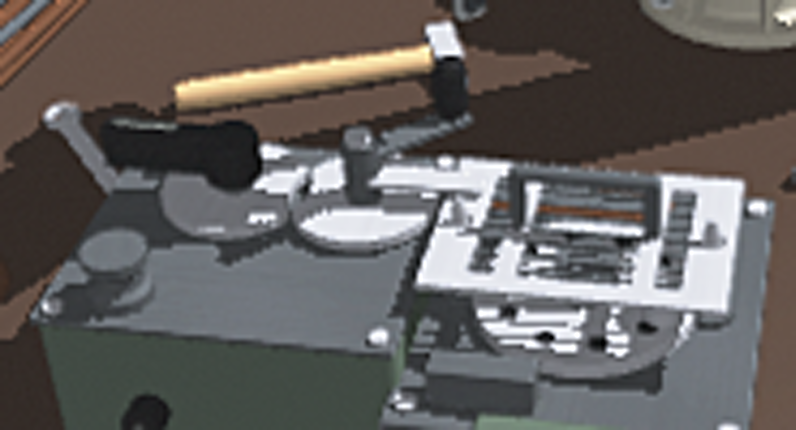

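The tongue now lies over the guard's right edge at about (440,185), and the isolator bar still points right. Moving to the isolator.

>>> {"op": "play_rows", "data": {
  "moves": [
    {"claw":4.2,"delta_pos":[-4,-2.5,0],"twist":9},
    {"claw":4.2,"delta_pos":[-8,-5,0],"twist":18},
    {"claw":4.2,"delta_pos":[-12,-7.5,0],"twist":27},
    {"claw":4.2,"delta_pos":[-16,-10,0],"twist":36},
    {"claw":4.2,"delta_pos":[-18.8,-11.6,0],"twist":45.4},
    {"claw":4.2,"delta_pos":[-18.8,-11.6,0],"twist":45.4},
    {"claw":4.2,"delta_pos":[-18.8,-11.6,1],"twist":45.4},
    {"claw":4.2,"delta_pos":[-18.8,-11.6,1],"twist":45.4}
  ]
}}

```text
clock: 18.73
tcp_pos: [0.6136, -0.303, 0.2558]
orientation: [-0.002, 0.655, 0.756, -0.0]
wrist_force: [-0.5, 0.9, -0.7]
finger_gap: 0.0419
```

```bash
python3 -c "
from h import *
a=snap('scene')
cv2.imwrite('pics/k.png',cv2.resize(a[140:240,100:240],None,fx=5,fy=5,interpolation=cv2.INTER_CUBIC)[:,:,::-1])
plan([(.6144,-.3046,.156,98.1)])"
```

```text
t 18.77 tcp [ 0.6139 -0.3032  0.2567] yaw 98.14 F [-0.2 -0.9  0.5] M [-0.03  0.03  0.02] gap 0.0421 zx [-0.0014  0.001 ]
[-0.16  0.05 10.07] twist 0.0
```

View pics/k.png

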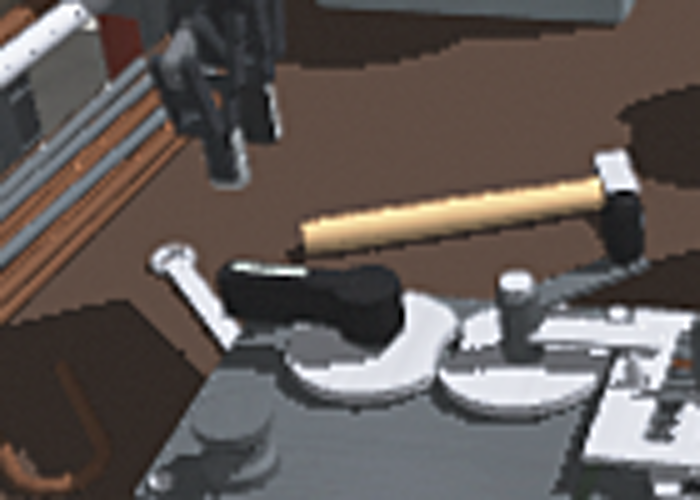

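The fingers straddle the bar line above its outer half, and the spare roll is clear. Descending.

>>> {"op": "play_rows", "data": {
  "moves": [
    {"claw":4.2,"delta_pos":[-0.1,0,3],"twist":0},
    {"claw":4.2,"delta_pos":[-0.1,0,6],"twist":0},
    {"claw":4.2,"delta_pos":[-0.1,0,8.5],"twist":0},
    {"claw":4.2,"delta_pos":[-0.1,0,10],"twist":0},
    {"claw":2.6,"delta_pos":[-0.1,0,10],"twist":0},
    {"claw":2.6,"delta_pos":[-0.1,0,10],"twist":0},
    {"claw":2.6,"delta_pos":[-0.1,0,10],"twist":0}
  ]
}}

```text
clock: 19.65
tcp_pos: [0.6153, -0.306, 0.1588]
orientation: [0.001, 0.656, 0.755, 0.0]
wrist_force: [0.1, 1.0, 0.6]
finger_gap: 0.0261
```

```bash
python3 -c "
from h import *
L=np.array([.6053,-.2412]);P=[]
for t in np.linspace(0,1.571,11):
  A=np.radians(270+8.15)-t; P.append((*(L+.064*np.array([np.cos(A),np.sin(A)])),.156,np.degrees(A)-180))
plan(P)"
```

```text
t 19.65 tcp [ 0.6153 -0.306   0.1588] yaw 98.04 F [0.1 1.  0.6] M [-0.02 -0.01 -0.02] gap 0.0261 zx [ 0.002  -0.0014]
[ 0.16 -0.07  0.28] twist -0.1
[ 0.24 -1.07  0.27] twist 8.9
[ 0.47 -2.05  0.27] twist 17.9
[ 0.85 -2.97  0.27] twist 26.9
[ 1.38 -3.83  0.27] twist 35.9
[ 2.03 -4.6   0.26] twist 44.9
[ 2.79 -5.25  0.26] twist 53.9
[ 3.64 -5.78  0.26] twist 62.9
[ 4.57 -6.16  0.26] twist 71.9
[ 5.55 -6.4   0.26] twist 80.9
[ 6.55 -6.48  0.25] twist 89.9
```

>>> {"op": "play_rows", "data": {
  "moves": [
    {"claw":2.6,"delta_pos":[0.1,-0.5,0],"twist":4.5},
    {"claw":2.6,"delta_pos":[0.2,-1.1,0],"twist":8.9},
    {"claw":2.6,"delta_pos":[0.35,-1.6,0],"twist":13.4},
    {"claw":2.6,"delta_pos":[0.5,-2.1,0],"twist":17.9}
  ]
}}

```text
clock: 20.15
tcp_pos: [0.5948, -0.305, 0.1585]
orientation: [0.002, 0.766, 0.643, 0.001]
wrist_force: [3.9, -2.1, -2.0]
finger_gap: 0.026
```

```bash
python3 -c "
from h import *
L=np.array([.6053,-.2412]);P=[]
for t in np.linspace(0,1.571,11)[2:]:
  A=np.radians(270+8.15)-t; P.append((*(L+.064*np.array([np.cos(A),np.sin(A)])),.156,np.degrees(A)-180))
plan(P)"
```

```text
t 20.15 tcp [ 0.5948 -0.305   0.1585] yaw 79.98 F [ 3.9 -2.1 -2. ] M [-0.51 -0.71 -0.03] gap 0.026 zx [ 0.0042 -0.0029]
[ 0.07 -0.06  0.25] twist -0.2
[ 0.14 -1.06  0.24] twist 8.8
[ 0.37 -2.04  0.24] twist 17.8
[ 0.76 -2.97  0.23] twist 26.8
[ 1.28 -3.83  0.23] twist 35.8
[ 1.93 -4.59  0.22] twist 44.8
[ 2.69 -5.25  0.22] twist 53.8
[ 3.55 -5.77  0.21] twist 62.8
[ 4.47 -6.16  0.21] twist 71.8
```

Freed and turning (past the 0.06 play at about 4 N).

>>> {"op": "play_rows", "data": {
  "moves": [
    {"claw":2.6,"delta_pos":[0.1,-1.1,0],"twist":8.8},
    {"claw":2.6,"delta_pos":[0.4,-2.0,0],"twist":17.8},
    {"claw":2.6,"delta_pos":[0.8,-3.0,0],"twist":26.8},
    {"claw":2.6,"delta_pos":[1.3,-3.8,0],"twist":35.8},
    {"claw":2.6,"delta_pos":[1.9,-4.6,0],"twist":44.8},
    {"claw":2.6,"delta_pos":[2.7,-5.2,0],"twist":53.8},
    {"claw":2.6,"delta_pos":[3.5,-5.8,0],"twist":62.8},
    {"claw":2.6,"delta_pos":[4.5,-6.2,0],"twist":71.8},
    {"claw":2.6,"delta_pos":[4.5,-6.2,0],"twist":71.8}
  ]
}}

```text
clock: 21.28
tcp_pos: [0.5404, -0.2488, 0.1585]
orientation: [0.001, 0.997, 0.074, 0.001]
wrist_force: [0.2, 0.3, 0.4]
finger_gap: 0.0266
```

>>> {"op": "play_rows", "data": {
  "moves": [
    {"claw":2.6,"delta_pos":[0,-0.3,0],"twist":0},
    {"claw":2.6,"delta_pos":[0,-0.3,0],"twist":0}
  ]
}}

```text
clock: 21.52
tcp_pos: [0.54, -0.2478, 0.1584]
orientation: [0.002, 0.997, 0.073, 0.001]
wrist_force: [0.2, -6.3, 2.6]
finger_gap: 0.0262
```

>>> {"op": "play_rows", "data": {
  "moves": [
    {"claw":2.6,"delta_pos":[0,-0.2,0],"twist":0},
    {"claw":2.6,"delta_pos":[0,-0.2,0],"twist":0}
  ]
}}

```text
clock: 21.78
tcp_pos: [0.54, -0.2477, 0.1584]
orientation: [0.004, 0.997, 0.073, 0.001]
wrist_force: [1.3, -10.0, 0.1]
finger_gap: 0.0258
```

>>> {"op": "play_rows", "data": {
  "moves": [
    {"claw":2.6,"delta_pos":[0,-0.2,0],"twist":0},
    {"claw":2.6,"delta_pos":[0,-0.2,0],"twist":0}
  ]
}}

```text
clock: 22.02
tcp_pos: [0.54, -0.2476, 0.1584]
orientation: [0.005, 0.997, 0.072, 0.001]
wrist_force: [1.3, -15.9, -2.9]
finger_gap: 0.0259
```

Stop reached. Back off, open, lift and check.

>>> {"op": "play_rows", "data": {
  "moves": [
    {"claw":2.6,"delta_pos":[0,0.6,0],"twist":0},
    {"claw":4,"delta_pos":[0,0.6,0],"twist":0},
    {"claw":4,"delta_pos":[0,0.6,0],"twist":0},
    {"claw":4,"delta_pos":[0,0.6,-4],"twist":0},
    {"claw":4,"delta_pos":[0,0.6,-9],"twist":0},
    {"claw":4,"delta_pos":[0,0.6,-14],"twist":0},
    {"claw":4,"delta_pos":[0,0.6,-18],"twist":0},
    {"claw":4,"delta_pos":[0,0.6,-18],"twist":0},
    {"claw":4,"delta_pos":[0,0.6,-18],"twist":0}
  ]
}}

```text
clock: 23.15
tcp_pos: [0.5394, -0.2471, 0.3365]
orientation: [-0.0, 0.997, 0.073, -0.0]
wrist_force: [0.0, 0.1, -0.3]
finger_gap: 0.0399
```

```bash
python3 -c "
from h import *
a=snap('scene')
cv2.imwrite('pics/l.png',cv2.resize(a[130:280,100:300],None,fx=4,fy=4,interpolation=cv2.INTER_CUBIC)[:,:,::-1])
plan([])"
```

```text
t 23.2 tcp [ 0.5392 -0.2471  0.3358] yaw 8.37 F [ 0.5  1.1 -0.5] M [ 0.07  0.03 -0.05] gap 0.0403 zx [-0.0021  0.0014]
```

View pics/l.png

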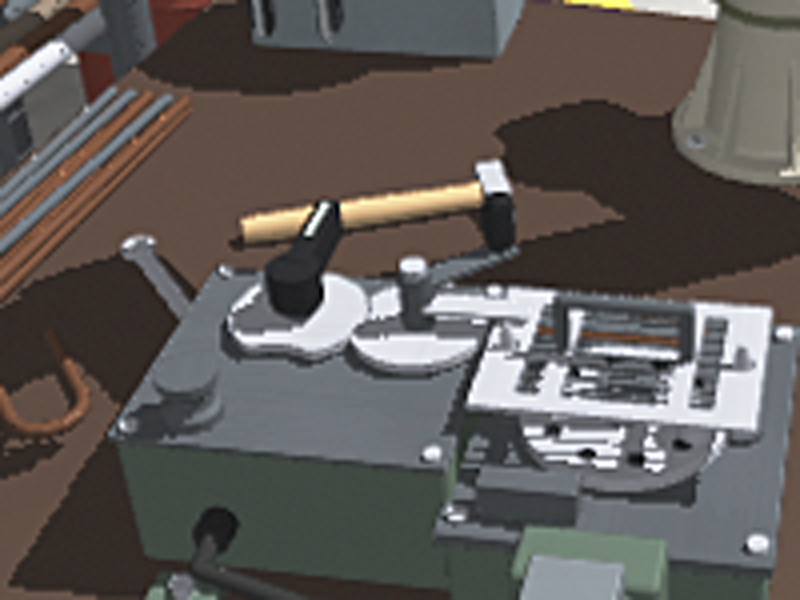

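The isolator bar points to the front, from hub (295,285) to end (322,212). The tongue is still over the guard, the guard lies flat on both studs, and the arm is clear.

```bash
python3 -c "
from h import *
print(env.hand_in())"
```

```text
the job is handed in; nothing more can be done
None
```

The bar bender is ready to run, and I handed the job in at about 23 s of the 72 s allowed; hand-in gives no verdict.

- **Guard:** I carried the white guard over by its handle and lowered it onto both studs. Contact came at the expected height, about 0.177 m at the tool. The pictures show it flat with both pins through its holes.
- **Guard lock:** I swung the lever until the force rose to about 19 N with almost no further movement, so it is at its stop. The tongue lies over the guard.
- **Isolator:** Only then did I turn the handle to its stop, where the force reached about 16 N with almost no movement. The bar points to the machine's front.

**Last checks:** The final picture shows all three in place, with the gripper open, clear of everything and carrying no load. The hammer, spanner, spare roll and U-bolt in that picture are where they were. The wire brush, tin, bent hook and turquoise look-alike were not fully in that last crop, but the arm showed no unexpected contact near them.

No check failed. The two cameras' stud positions differed by up to 3 mm, and the pins still entered cleanly.

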